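# Hold a winch spindle in the V-blocks for a straightness check

## Robot

A 6-joint arm with a two-finger parallel gripper is mounted at the origin on the work surface. World frame = base frame: x ahead of the robot, y to its left, z up, the work surface at z = 0. Lengths are in mm, angles in rad, forces in N, time in s.
With the tool pointing down it reaches from about 275 to 1000 mm from the base axis. Payload 8.4 kg.
Tool frame: the origin (TCP) lies at the centre of the arm's flange, where the gripper is bolted on; the fingertips stand r.tip_extent ahead of it and the grasp point (between the pads) lies 155 mm ahead of it (r.tip_extent is the distance from the TCP to the fingertips, in mm); z points along the fingers, y is the direction in which the jaws open and shut (so a half turn about z gives the same grasp; the last joint's range is limited). The gripper opens to 85 mm and grips with 20 to 120 N. Pads are 22 mm wide; open, the fingers measure 114 mm over their backs; the gripper's body (76 mm by 85 mm) begins 54 mm behind the grasp point. The pads swing forward as they close: fully open they stand 13 mm farther back than shut.
Start: joints at [1.312, 0.353, 1.633, -0, 1.155, -0.002], TCP at [158.74, 604.509, 404.681] pointing down, gripper open.
Joint ranges: [-2.63, 2.63], [-0.92, 2.1], [0.06, 2.66], [-1.3, 4.44], [0, 2.69], [-3.02, 3.02]. Speed limits (rad/s): [2.22, 2.22, 2.79, 3.14, 3.14, 3.14].

## Interface

Orientations are given as [roll, pitch, yaw] about the fixed x, y, z axes, in that order (R = Rz(yaw) Ry(pitch) Rx(roll)).
In Python, from rig import sense, grab_frame, job, r gives the robot as it stands. The module is installed in compiled form; this text tells all that it offers.
- The arm moves only by the shell command python3 -m creep 'ROWS' [FORCE]. ROWS is JSON, a list of rows, each a list of 7 numbers: the turn, a rotation vector about the tool's x, y, z in rad, then the shift along the tool's x, y, z in mm, then the closure, from 0 (fully open) to 1 (shut). In form: [[wx, wy, wz, dx, dy, dz, fingers], ...]. A call has 1 to 10 rows; each row shifts and turns the pose as measured when the row begins, along the tool's axes as they then stand; what a row does not reach is not made up. A row lasts 1/12 s, in which the tool goes at most 41.7 mm and 7.16 degrees, less where a joint would pass 70% of its speed; a pose out of reach is approached as far as the arm can. A call with a gripper value outside its range is refused whole. The fingers move at their own pace and stop on an object; FORCE is the grip in N (left out, the last holds). Time passes only in rows, so rows that do not move let the fingers close. It gives the time, the measured TCP pose, the force and the opening at its end, in the units of the state.
- sense(): the state, without advancing time (a new reading comes with each control period).
- grab_frame(name): name is "side" or "top"; returns a dict with "color" (400x640x3 uint8, red, green, blue), "mtx" (3x3 intrinsics, pixels), "distortion" ([k1, k2, p1, p2, k3] as OpenCV has them; the pictures are not rectified), "T" (4x4, takes a point from camera to world coordinates). Camera axes: x right, y down, z forward; pixel columns grow to the right and rows downward; lengths in mm; the calibration is good to about 2 mm. A picture is of the moment at which its call begins. There is no depth.
- job.sign_off(): hands the job in, once; it reports no verdict.
The state is a dict: "clock": time; "qpos": joint angles; "qvel": joint speeds; "joint_efforts": joint torques, N m; "eef_pos": TCP position; "tcp_rot": TCP orientation; "contact_force": force on the tool from outside, world axes, zero at the start; "wrist_torque": the same for the moment, N m; "opening": opening from 0.0 (shut) to 1.0 (fully open).
Only numpy, scipy, OpenCV 4.12 (cv2) and the standard library are available. Lean on these libraries where they do the work, as an engineer would, in place of code of your own. Each camera call takes 0.05 s, during which the arm holds its last target.

## Task

Get the long winch spindle, the one with the splined tail, set up for its straightness check: first swing the V-block fixture's hinged stop bar shut until it snaps into its detent across the end of the V, then lay the spindle in the two V-blocks with its plain end up against the stop bar. Press it down firmly, with about one to two kilos of push, so that it bears well on both sides of the V, and finish like that: the program ends while the fingers are still holding the spindle pressed down. Leave the short shaft and the other things on the bench where they are.

Things in the scene. Friction and masses are not known exactly. Their poses are not given: they have to be found in the camera images.
- vfix: V-block fixture, fixed to the bench: steel base plate 150 x 180 x 15 mm with two dark steel V-blocks in one line and a stop bar at one end. Origin on the underside, straight below v_seat; z up, y along the V towards the stop bar's end, x across the V, away from the robot. Plate: x -75 to 75, y -78 to 102. Between the blocks 76 mm are free down to the plate (z 15) for fingers astride the shaft.
- v_seat (a point): The middle of a seated 36 mm shaft's axis: midway between the two V-blocks, 65.5 mm above the fixture's underside. Same axes as vfix. With the spindle seated and its plain end on the stop bar, the spindle's origin lies here.
- v_near: The -x halves of the two V-blocks, with the V faces (45 degree slope) on the robot's side; fixed, same origin and axes as vfix. The blocks cover y -62 to -38 and y 38 to 62, x -30 to 30, tops at z 60; the bottom line of the 90 degree V is at z 40, its mouth 40 wide.
- v_far: The two +x halves of the V-blocks (the V faces away from the robot), fixed in the fixture; same origin and axes as vfix. All V faces are ground and oiled, so the shaft slides easily in them (friction about 0.15) and centres itself when left free or pressed straight down.
- stop (a joint): Swing of the steel stop bar on its upright pin, rad: 0 = shut, parallel to the fixture's x across the V's end; opens clockwise from above to 1.6, its free end passing over the V-blocks (only with no shaft in the V). Light (1 N), stays where left; in the last 0.1 rad a sprung ball resists with 3 to 9 N at the knob, then snaps behind it. End of travel at 0; home is below 0.02.
- stop_hinge (a point): On the stop bar's hinge axis, at fixture x -50, y 79, at the height of stop_knob. The bar is 8 wide, 116 long from this axis, and spans z 61.5 to 73.5 above the fixture's underside; shut, its face towards the blocks is at fixture y 75.
- stop_knob (a point): The grip point of the stop bar's knob: a black upright pin 12 mm in diameter that stands 34 mm high on the bar's free end, 105 mm from the hinge axis. The point is on the pin's axis, 22 mm above the bar's top (95.5 mm above the fixture's underside) and 12 mm below the pin's top. Shut, the knob is at fixture x 55, y 79. To pinch from above or push.
- spindle: The winch's main spindle, steel, a cylinder 36 mm in diameter and 150 mm long with a thinner splined tail (22 to 26 mm in diameter, 20 mm long) at one end only; about 0.45 kg. Origin on its axis in the middle of the 36 mm cylinder; its y axis runs along the shaft from the tail to the plain end. It starts lying level in one of the two places of the wooden cradle, plain end to the robot's left.
- spindle_end (a point): Centre of the spindle's plain end face, 75 mm from its origin (+y).
- cradle: The wooden shaft cradle, fixed: a board 150 x 130 x 12 mm with two notched rails 26 mm high. Origin at the centre of its underside; z up. Its two places are at x -45 and x +45, shafts lying along y with their axes 37.5 mm above the bench. The rails cross under the shafts at y -52 to -38 and y 38 to 52; between them fingers can reach down to z 12.
- idler: The other shaft in the cradle, to be left there: steel, 36 mm in diameter, only 110 mm long, both ends plain, no tail. Origin in the middle of its axis, y along it.
- bearing: Black roller-bearing cage with steel rollers, ring 54 mm outside, 22 mm high, lying on the bench; origin under its centre. To be left alone.
- gear: Brass gear, 58 mm across, 22 mm high, lying on the bench; origin under its centre. To be left alone.
- dish: Steel dish, 84 mm across, 28 mm high; origin under its centre. To be left alone.
- screwdriver: Screwdriver lying at the back of the bench, along its own x. To be left alone.
- tape: Black and yellow tape measure, 70 x 36 x 62 mm, standing on the bench; origin under its centre. To be left alone.
Things that resemble listed ones, but are neither listed nor needed, are in the scene too. Leave any orange look-alike of the vfix alone.

How it is judged (in metres and radians):
On the way:
1. the stop bar is swung shut into its detent (value of joint stop below 0.02 rad), for 0.2 s.
At the end, for the whole second after the job is handed in: Stop bar in its detent (under 0.02 rad); spindle in both V-blocks: axis within 2.5 mm and 0.04 rad of the seat, plain end within 3.5 mm of the bar; over 7 N on the near and on the far V faces (weight alone: 3 N each); fingers bear on it with over 3 N; still, for the last second (value of joint stop below 0.02 rad and x of spindle in the frame of v_seat between -0.0025 and 0.0025 m and z of spindle in the frame of v_seat between -0.0025 and 0.0025 m and angle between the y axis of spindle and the y axis of vfix, either way round below 0.04 rad and y of spindle_end in the frame of v_seat above 0.0715 m and contact force between spindle and v_near above 7 N and contact force between spindle and v_far above 7 N and contact force between the fingers and spindle above 3 N and linear speed of spindle below 0.02 m/s); the arm keeps its last pose, push and grip.
It fails at once if the short shaft is moved by more than 30 mm (distance of idler from where it was at the start of the episode above 0.03 m).
It fails at once if another loose thing on the bench is moved by more than 30 mm (distance of any of bearing, gear, dish, screwdriver, tape from where it was at the start of the episode above 0.03 m).
It also fails if it takes over 64 s, if anything falls off the work surface, if the arm or the gripper's body presses on something with over 40 N, if the wrist force passes 120 N, or if a joint passes its speed limit or range.

## Working session

There is one attempt and no reset: what is moved stays moved. The work goes in short steps, Python scripts to look and compute and a shell command to move; the robot and the scene stay as the last step left them, time stands still between calls to the robot, and variables do not carry over. Pictures are saved under pics/ and viewed, and the job is handed in when it is done.

```bash
mkdir -p pics; python3 - <<'E'
from rig import sense, grab_frame, job, r
import cv2
s=sense()
for k,v in s.items(): print(k,v)
print(r.tip_extent)
for n in("side","top"):
    f=grab_frame(n); cv2.imwrite(f"pics/{n}0.png",f["color"][:,:,::-1]); print(n,f["mtx"],f["distortion"],f["T"])
E
```

```text
clock 0.0
qpos [ 1.31158300e+00  3.53682273e-01  1.63414378e+00 -2.38997439e-05
  1.15520821e+00 -2.39532735e-03]
qvel [ 4.50175160e-05 -2.84178414e-04  1.27247279e-04  4.07648734e-04
 -6.13748335e-05  2.35721001e-04]
joint_efforts [-1.66599297e-03 -6.05241251e+01 -3.42070735e+01 -3.15683455e-04
  9.24833352e-03 -4.39501900e-05]
eef_pos [158.69264322 604.27270911 403.9360675 ]
tcp_rot [-3.14015099e+00  1.83982547e-05  2.88478433e+00]
contact_force [-0.73378614  0.79435574  0.86387349]
wrist_torque [ 0.00384829 -0.01363202 -0.00244819]
opening 0.9977365027287142
173.4
side [[518.68415253   0.         325.39730434]
 [  0.         518.68415253 204.99810971]
 [  0.           0.           1.        ]] [-0.04460459  0.          0.          0.          0.        ] [[ 7.65630493e-01 -4.41397445e-01  4.67951113e-01 -3.57208384e+01]
 [-6.43226416e-01 -5.34748305e-01  5.48000026e-01 -5.59876908e+02]
 [ 8.35025363e-03 -7.20564047e-01 -6.93338105e-01  8.81572965e+02]
 [ 0.00000000e+00  0.00000000e+00  0.00000000e+00  1.00000000e+00]]
top [[430.04607689   0.         321.07783011]
 [  0.         430.04607689 198.42679687]
 [  0.           0.           1.        ]] [-0.08916082  0.          0.          0.          0.        ] [[-1.53985965e-02 -9.98912388e-01  4.40105128e-02  4.70620834e+02]
 [-9.99778379e-01  1.47501521e-02 -1.50208246e-02  6.75323744e+01]
 [ 1.43553260e-02 -4.42320588e-02 -9.98918140e-01  1.25315212e+03]
 [ 0.00000000e+00  0.00000000e+00  0.00000000e+00  1.00000000e+00]]
```

View pics/side0.png

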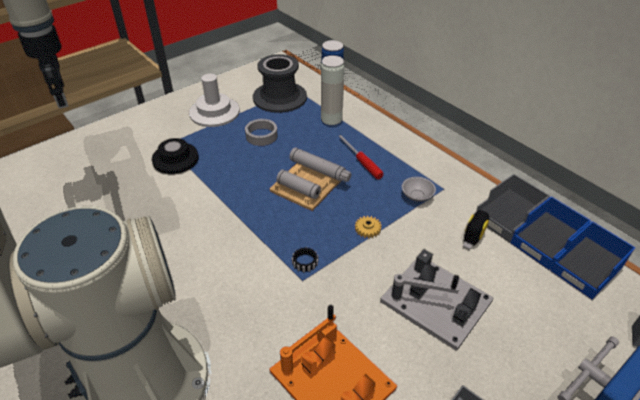

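View pics/top0.png

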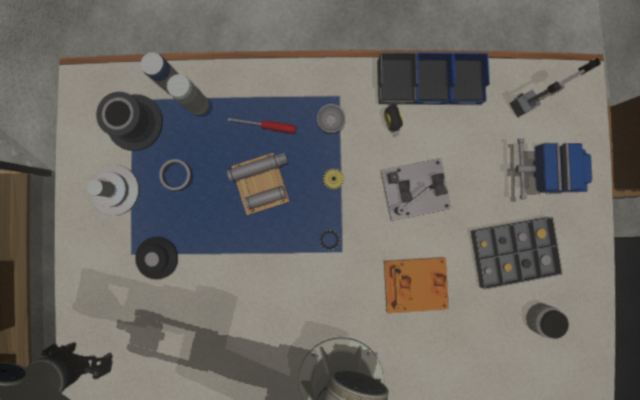

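```bash
cat > h.py <<'E'
import numpy as np, cv2
from rig import sense, grab_frame, r
def ray(f,px):
    p=cv2.undistortPoints(np.array([[px]],float),f["mtx"],f["distortion"])[0,0]
    T=f["T"]; d=T[:3,:3]@np.array([p[0],p[1],1]); return T[:3,3],d
def onz(f,px,z):
    o,d=ray(f,px); return o+d*(z-o[2])/d[2]
def proj(f,P):
    T=f["T"]; R=T[:3,:3].T; t=-R@T[:3,3]
    return cv2.projectPoints(np.array(P,float).reshape(-1,1,3),cv2.Rodrigues(R)[0],t,f["mtx"],f["distortion"])[0][:,0]
def tri(fa,pa,fb,pb):
    oa,da=ray(fa,pa); ob,db=ray(fb,pb)
    s=np.linalg.lstsq(np.c_[da,-db],ob-oa,rcond=None)[0]
    a=oa+da*s[0]; b=ob+db*s[1]; return (a+b)/2,np.linalg.norm(a-b)
def crop(f,x0,y0,w,h,k,name):
    c=f["color"][y0:y0+h,x0:x0+w,::-1]; cv2.imwrite(name,cv2.resize(c,None,fx=k,fy=k,interpolation=cv2.INTER_CUBIC))
E
python3 - <<'E'
from h import *
f=grab_frame("top"); crop(f,375,150,84,75,8,"pics/t_fix.png"); crop(f,215,140,84,84,7,"pics/t_cr.png")
f=grab_frame("side"); crop(f,370,240,130,110,6,"pics/s_fix.png"); crop(f,260,135,100,80,7,"pics/s_cr.png")
E
```

```text
(no output)
```

View pics/t_fix.png

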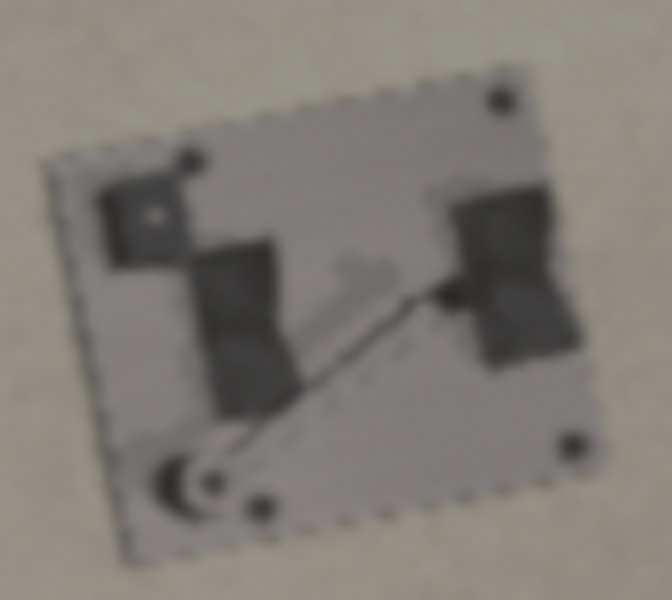

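View pics/t_cr.png

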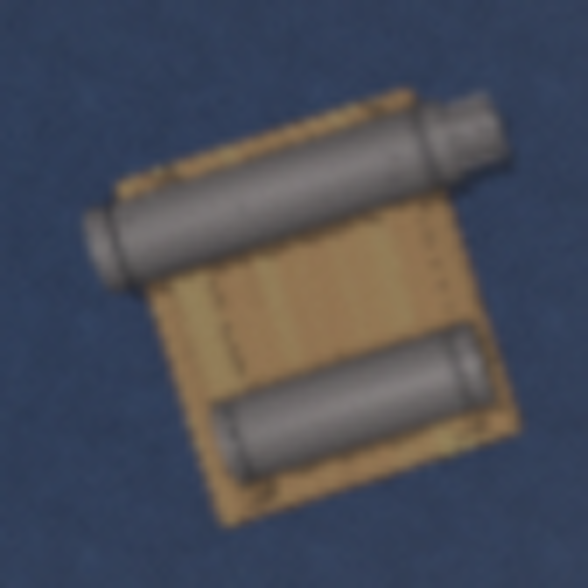

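View pics/s_fix.png

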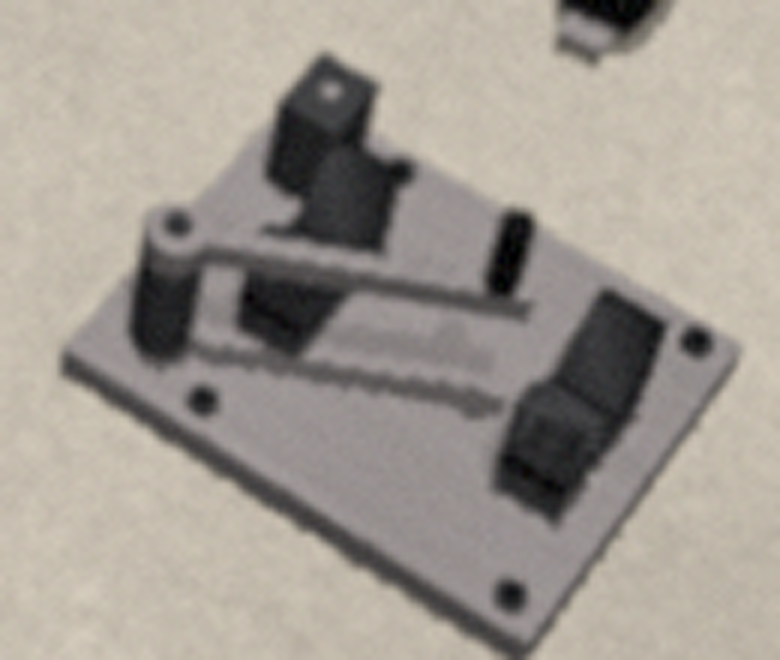

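View pics/s_cr.png

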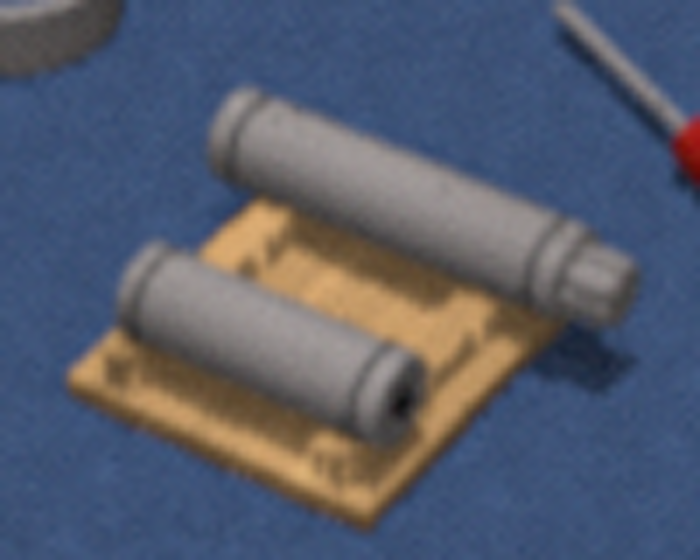

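```bash
python3 - <<'E'
from h import *
f=grab_frame("top"); img=f["color"].astype(int)
hsv=cv2.cvtColor(f["color"],cv2.COLOR_RGB2HSV)
# plate: bench is warm (r-b larger)
sub=img[150:225,375:459]; print((sub[3,3],sub[-3,3],sub[30,20],sub[50,60]))
d=(img[:,:,0]-img[:,:,2]); 
m=((d<14)).astype(np.uint8); mm=np.zeros_like(m); mm[150:225,375:459]=m[150:225,375:459]
mm=cv2.morphologyEx(mm,cv2.MORPH_CLOSE,np.ones((3,3))); 
n,l,st,c=cv2.connectedComponentsWithStats(mm); i=1+st[1:,4].argmax(); print(st[i])
cn=max(cv2.findContours((l==i).astype(np.uint8),0,2)[0],key=cv2.contourArea)
o=np.array([onz(f,p[0].astype(float),15)[:2] for p in cn]).astype(np.float32)
rc=cv2.minAreaRect(o); print("plate",rc, cv2.boxPoints(rc))
for p in [(45,158),(530,68),(605,480),(130,565)]:
    print(onz(f,(375+p[0]/8-.5,150+p[1]/8-.5),15))
for nm,p,z in [("knob",(450,290),107.5),("hinge",(212,482),73.5)]:
    print(nm,onz(f,(375+p[0]/8-.5,150+p[1]/8-.5),z))
E
```

```text
(array([148, 142, 132]), array([149, 144, 132]), array([68, 66, 66]), array([129, 123, 122]))
[ 380  155   72   66 3348]
plate ((555.486328125, -230.06838989257812), (164.92164611816406, 197.342529296875), 10.481941223144531) [[ 456.45078 -148.04547]
 [ 492.3524  -342.0948 ]
 [ 654.52185 -312.0913 ]
 [ 618.62024 -118.04199]]
[ 607.40732417 -123.79122938   15.        ]
[ 638.50882313 -303.432105     15.        ]
[ 487.30487278 -326.81705479   15.        ]
[ 459.43740169 -151.46800191   15.        ]
knob [ 550.940059   -245.93388819  107.5       ]
hinge [ 488.07143532 -170.22278923   73.5       ]
```

```bash
python3 - <<'E'
from h import *
def fitplate(name,roi,z,seedc,seedyaw):
    f=grab_frame(name); img=cv2.GaussianBlur(f["color"],(3,3),0).astype(float)
    d=img[:,:,0]-img[:,:,2]
    # scan across each expected edge in world, find threshold crossing
    c,s=np.cos(seedyaw),np.sin(seedyaw); X=np.array([c,s]);Y=np.array([-s,c])
    out=[]
    for (ax,ex) in [("x",75),("x",-75),("y",102),("y",-78)]:
        pts=[]
        lo,hi=(-70,95) if ax=="x" else (-68,68)
        for t in np.linspace(lo,hi,40):
            k=np.arange(-14,14.1,.5)
            P=[seedc+(X*(ex+q)+Y*t if ax=="x" else X*t+Y*(ex+q)) for q in k]
            px=proj(f,[[*p,z] for p in P]).astype(np.float32)
            v=cv2.remap(d.astype(np.float32),px[:,0],px[:,1],cv2.INTER_LINEAR).ravel()
            inn=v[:8] if ex>0 else v[-8:]; ou=v[-8:] if ex>0 else v[:8]
            if ou.mean()-inn.mean()<5: continue
            th=(inn.mean()+ou.mean())/2
            g=(v>th); i=np.where(g[1:]!=g[:-1])[0]
            if len(i)!=1: continue
            pts.append(P[i[0]]+(P[i[0]+1]-P[i[0]])*(th-v[i[0]])/(v[i[0]+1]-v[i[0]]))
        pts=np.array(pts,np.float32)
        if len(pts)<8: print(name,ax,ex,"few",len(pts)); continue
        l=cv2.fitLine(pts,cv2.DIST_HUBER,0,.01,.01).ravel()
        a=np.arctan2(l[1],l[0]); ref=seedyaw+(np.pi/2 if ax=="x" else 0)
        a=(a-ref+np.pi/2)%np.pi-np.pi/2+seedyaw
        n=X if ax=="x" else Y
        # offset at mid
        mid=pts.mean(0); print(name,ax,ex,len(pts),"yaw %.4f"%a,"off err %.2f"%((mid-seedc)@n-ex))
C=np.array([546.,-214.]) 
m=np.mean([[607.4,-123.8],[638.5,-303.4],[487.3,-326.8],[459.4,-151.5]],0); y=.166
C=m-12*np.array([-np.sin(y),np.cos(y)]); print(m,C)
fitplate("top",None,15,C,y)
fitplate("side",None,15,C,y)
E
```

```text
[ 548.15  -226.375] [ 550.132864   -238.21004332]
top x 75 40 yaw 0.1820 off err 0.82
top x -75 40 yaw 0.1793 off err 0.43
top y 102 40 yaw 0.1795 off err 1.36
top y -78 40 yaw 0.1838 off err -0.67
side x 75 36 yaw 0.1732 off err 1.23
side x -75 40 yaw 0.1771 off err -7.42
side y 102 40 yaw 0.1785 off err -1.43
side y -78 40 yaw 0.1860 off err -4.08
```

```bash
python3 - <<'E'
from h import *
f=grab_frame("top"); g=grab_frame("side")
yaw=.180; X=np.array([np.cos(yaw),np.sin(yaw)]);Y=np.array([-X[1],X[0]])
C=np.array([550.66,-237.76])
def loc(p): return np.round([(p[:2]-C)@X,(p[:2]-C)@Y],1)
def T(p): return (375+p[0]/8-.5,150+p[1]/8-.5)
def S(p): return (370+p[0]/6-.5,240+p[1]/6-.5)
print("knob top T", loc(onz(f,T((448,291)),107.5)),"S",loc(onz(g,S((518,217)),107.5)), tri(f,T((448,291)),g,S((518,217))))
print("hinge T", loc(onz(f,T((212,482)),73.5)),"S",loc(onz(g,S((178,222)),73.5)), tri(f,T((212,482)),g,S((178,222))))
# near plate bottom edge corners in side at z0
for p,z in [((527,655),0),((65,372),0),((63,355),15),((740,345),15)]: print(p,loc(onz(g,S(p),z)))
# latch post
print("post",loc(onz(f,T((145,215)),70)),loc(onz(g,S((330,90)),70)))
# spindle: mask grey on blue/wood in crop
def Tc(p): return (215+p[0]/7-.5,140+p[1]/7-.5)
def Sc(p): return (260+p[0]/7-.5,135+p[1]/7-.5)
print("plain end T", onz(f,Tc((98,250)),37.5), "tail shoulder",onz(f,Tc((430,150)),37.5),"tail end",onz(f,Tc((505,130)),37.5))
print("idler", onz(f,Tc((225,443)),37.5),onz(f,Tc((487,362)),37.5))
# cradle corners z12
for p in [(118,185),(410,90),(520,430),(228,525)]: print(onz(f,Tc(p),12))
print("side idler")
print(onz(g,Sc((222,135)),37.5),onz(g,Sc((565,270)),37.5),onz(g,Sc((620,290)),37.5))
for p in [(375,515),(85,375)]: print(onz(g,Sc(p),12))
E
```

```text
knob top T [-1.4 -7.4] S [ -0.4 -16. ] (array([ 553.55297297, -249.4114658 ,  102.7604091 ]), np.float64(7.544612725473065))
hinge T [-49.5  77.7] S [-46.4  77.9] (array([ 488.62445482, -170.25070992,   76.21114565]), np.float64(1.6331182757857516))
(527, 655) [-67.2 -79.9]
(65, 372) [-72.2  97.6]
(63, 355) [-76.5  96.9]
(740, 345) [ 75.4 -79.2]
post [45.7 81.2] [37.6 71. ]
plain end T [594.05379885 311.196728    37.5       ] tail shoulder [632.7089616  175.89079855  37.5       ] tail end [640.42480981 145.35704826  37.5       ]
idler [514.94708802 260.0308515   37.5       ] [546.15877598 153.68015096  37.5       ]
[623.57619033 307.88001157  12.        ]
[661.2900469  186.24302761  12.        ]
[519.45186468 142.20135705  12.        ]
[482.04037783 263.11551151  12.        ]
side idler
[589.26383279 312.05217898  37.5       ] [636.95108182 172.04948126  37.5       ] [644.85039222 151.32332566  37.5       ]
[521.48500142 138.11474166  12.        ]
[486.75978691 259.75267115  12.        ]
```

```bash
cat >> h.py <<'E'
def need(p,yaw=None):
    s=sense(); from scipy.spatial.transform import Rotation as Ro
    R=Ro.from_euler("xyz",s["tcp_rot"]).as_matrix(); d=np.array(p,float)-s["eef_pos"]
    print("pos",s["eef_pos"].round(1),"rot",s["tcp_rot"].round(3),"F",s["contact_force"].round(1),"op",round(s["opening"],3),"t",round(s["clock"],2),"q",s["qpos"].round(2))
    L=R.T@d; print("shift tool",L.round(1),"rows>=%.1f"%(np.linalg.norm(d)/41.7))
    if yaw is not None:
        Rt=Ro.from_euler("xyz",[np.pi,0,yaw]).as_matrix(); w=Ro.from_matrix(R.T@Rt).as_rotvec(); print("turn tool",w.round(3),"rows>=%.1f"%(np.abs(w).max()/.125))
YAW=.180; C=np.array([550.66,-237.76])
def W(x,y):
    X=np.array([np.cos(YAW),np.sin(YAW)]);Y=np.array([-X[1],X[0]]); return C+X*x+Y*y
E
python3 - <<'E'
from h import *
f=grab_frame("top"); g=grab_frame("side")
for th in (1.0,1.05,1.1,1.15):
    k=W(-50+105*np.cos(th),79-105*np.sin(th))
    print(th,k,[((proj(f,[*k,z])[0]+.5-[375,150])*8).round(0) for z in(74,107.5)],[((proj(g,[*k,z])[0]+.5-[370,240])*6).round(0) for z in(74,107.5)])
need([551.7,-251.9,404])
E
```

```text
1.0 [ 558.95770583 -245.75813906] [array([423., 274.]), array([449., 266.])] [array([492., 258.]), array([511., 193.])]
1.05 [ 555.03126652 -249.24236533] [array([433., 285.]), array([459., 278.])] [array([492., 271.]), array([511., 206.])]
1.1 [ 550.93559551 -252.52599704] [array([443., 297.]), array([469., 290.])] [array([492., 283.]), array([511., 219.])]
1.15 [ 546.68092983 -255.60082684] [array([452., 309.]), array([479., 302.])] [array([491., 296.]), array([510., 231.])]
pos [158.7 604.5 404.7] rot [-3.142  0.     2.885] F [-0.3 -0.1 -0.2] op 1.0 t 0.55 q [ 1.31  0.35  1.63 -0.    1.16 -0.  ]
shift tool [-5.976e+02 -7.285e+02  7.000e-01] rows>=22.6
```

```bash
R='[0,0,0,-26,-31.6,0,0]'; python3 -m creep '[[0,0,0,-26,-31.6,0,0],[0,0,0,-26,-31.6,0,0],[0,0,0,-26,-31.6,0,0],[0,0,0,-26,-31.6,0,0],[0,0,0,-26,-31.6,0,0],[0,0,0,-26,-31.6,0,0],[0,0,0,-26,-31.6,0,0],[0,0,0,-26,-31.6,0,0],[0,0,0,-26,-31.6,0,0],[0,0,0,-26,-31.6,0,0]]' && python3 -m creep '[[0,0,0,-26,-31.6,0,0],[0,0,0,-26,-31.6,0,0],[0,0,0,-26,-31.6,0,0],[0,0,0,-26,-31.6,0,0],[0,0,0,-26,-31.6,0,0],[0,0,0,-26,-31.6,0,0],[0,0,0,-26,-31.6,0,0],[0,0,0,-26,-31.6,0,0],[0,0,0,-26,-31.6,0,0],[0,0,0,-26,-31.6,0,0]]'
python3 -c "
from h import *
need([552.2,-251.6,330],2.231)"
```

```text
clock: 1.38
eef_pos: [330.2, 229.5, 403.3]
tcp_rot: [3.134, 0.001, 2.896]
contact_force: [1.6, 0.7, -0.5]
opening: 1.0
clock: 2.22
eef_pos: [503.5, -149.9, 405.5]
tcp_rot: [3.13, 0.011, 2.895]
contact_force: [0.6, 0.9, 0.6]
opening: 0.999
pos [ 503.5 -149.9  405.5] rot [3.13  0.011 2.895] F [0.6 0.9 0.6] op 0.999 t 2.22 q [-0.3   0.19  1.85  0.01  1.09 -1.63]
shift tool [-71.2 -87.6  75.3] rows>=3.3
turn tool [0.015 0.007 0.664] rows>=5.3
```

```bash
python3 -m creep '[[0,0,0,-18,-22,19,0],[0,0,0,-18,-22,19,0],[0,0,0,-18,-22,19,0],[0,0,0,-17,-21,18,0],[0,0,0.11,0,0,0,0],[0,0,0.11,0,0,0,0],[0,0,0.11,0,0,0,0],[0,0,0.11,0,0,0,0],[0,0,0.11,0,0,0,0],[0.015,0.007,0.11,0,0,0,0]]'
python3 - <<'E'
from h import *
need([552.2,-251.6,254],2.231)
f=grab_frame("top"); crop(f,360,130,110,110,5,"pics/t2.png")
f=grab_frame("side"); crop(f,360,180,140,160,4,"pics/s2.png")
E
```

```text
clock: 3.05
eef_pos: [557.1, -268.0, 326.1]
tcp_rot: [3.138, 0.001, 2.201]
contact_force: [-0.2, 0.4, -0.8]
opening: 1.001
pos [ 557.1 -268.   326.1] rot [3.138e+00 1.000e-03 2.201e+00] F [-0.2  0.4 -0.8] op 1.001 t 3.05 q [-0.45  0.42  1.72  0.    1.   -1.08]
shift tool [16.1  5.4 72.1] rows>=1.8
turn tool [ 0.004  0.001 -0.03 ] rows>=0.2
```

View pics/s2.png

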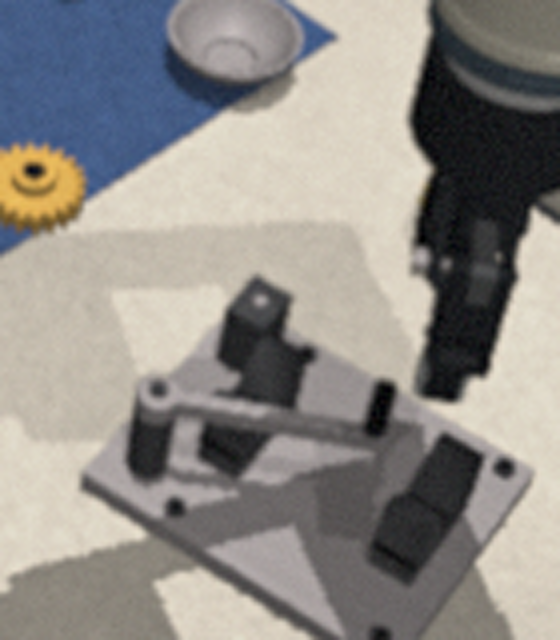

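View pics/t2.png

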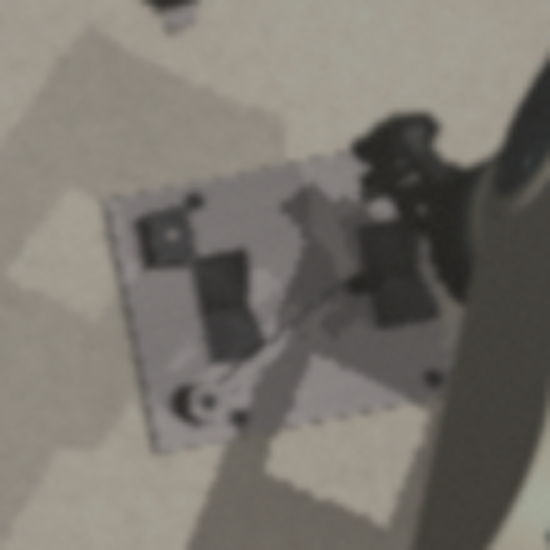

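```bash
python3 -m creep '[[0,0,-0.03,16,5.4,0,0],[0,0,0,0,0,0,0],[0,0,0,0,0,0,0]]'
python3 -c "
from h import *
need([552.2,-251.6,254],2.231)"
```

```text
clock: 3.4
eef_pos: [552.4, -251.7, 326.3]
tcp_rot: [3.137, 0.002, 2.247]
contact_force: [-0.1, -0.3, 0.2]
opening: 1.0
pos [ 552.4 -251.7  326.3] rot [3.137e+00 2.000e-03 2.247e+00] F [-0.1 -0.3  0.2] op 1.0 t 3.4 q [-0.43  0.41  1.74  0.    0.99 -1.11]
shift tool [ 0.4 -0.4 72.3] rows>=1.7
turn tool [0.004 0.002 0.016] rows>=0.1
```

```bash
python3 -m creep '[[0,0,0.01,0,0,18,0],[0,0,0,0,0,18,0],[0,0,0,0,0,18,0],[0,0,0,0,0,18,0],[0,0,0,0,0,0,0]]'
python3 - <<'E'
from h import *
need([552.2,-251.6,254],2.231)
f=grab_frame("side"); crop(f,360,180,140,140,4,"pics/s3.png")
E
```

```text
clock: 3.82
eef_pos: [555.0, -253.7, 254.7]
tcp_rot: [3.133, 0.01, 2.249]
contact_force: [-0.5, 0.4, 0.0]
opening: 0.999
pos [ 555.  -253.7  254.7] rot [3.133 0.01  2.249] F [-0.5  0.4  0. ] op 0.999 t 3.82 q [-0.43  0.5   1.78  0.    0.84 -1.11]
shift tool [ 3.4 -0.8  0.6] rows>=0.1
turn tool [0.008 0.01  0.018] rows>=0.1
```

View pics/s3.png

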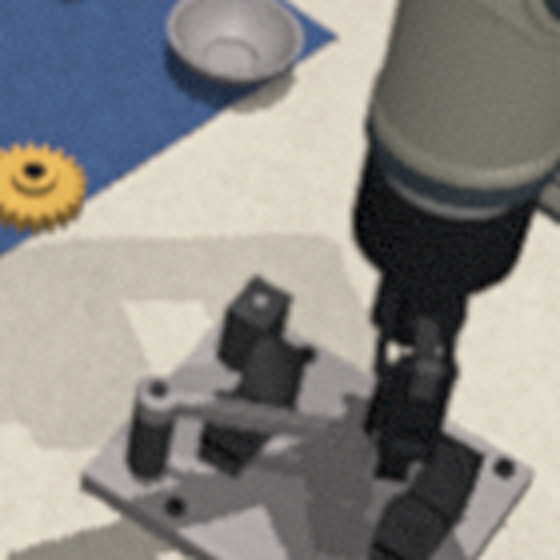

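```bash
python3 -m creep '[[0.008,0.01,0.015,3,0,0,0.3],[0,0,0,0,0,0,0.6],[0,0,0,0,0,0,1],[0,0,0,0,0,0,1],[0,0,0,0,0,0,1],[0,0,0,0,0,0,1],[0,0,0,0,0,0,1],[0,0,0,0,0,0,1]]' 40
python3 - <<'E'
from h import *
need([552.2,-251.6,254],2.231)
f=grab_frame("side"); crop(f,360,180,140,140,4,"pics/s4.png")
E
```

```text
clock: 4.53
eef_pos: [555.2, -252.7, 261.6]
tcp_rot: [3.138, 0.006, 2.234]
contact_force: [0.4, -1.3, -3.8]
opening: 0.116
pos [ 555.2 -252.7  261.6] rot [3.138 0.006 2.234] F [ 0.4 -1.3 -3.8] op 0.116 t 4.53 q [-0.43  0.49  1.78  0.    0.86 -1.09]
shift tool [ 2.8 -1.7  7.6] rows>=0.2
turn tool [0.004 0.006 0.003] rows>=0.1
```

View pics/s4.png

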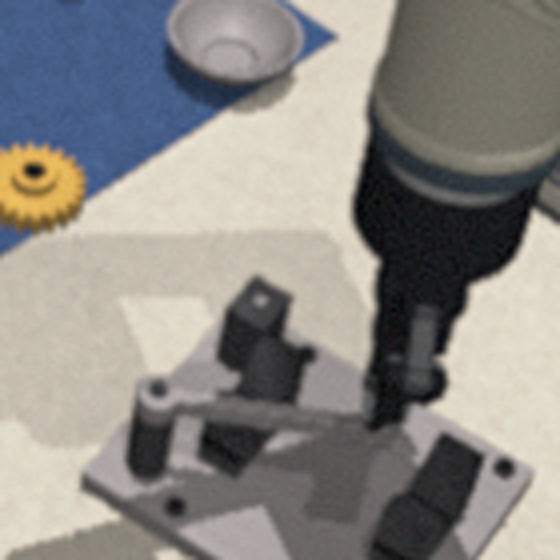

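```bash
python3 -m creep '[[0,0,-0.1,0.5,10.5,0,1],[0,0,-0.1,0.5,10.5,0,1],[0,0,-0.1,0.5,10.5,0,1],[0,0,-0.1,0.5,10.5,0,1],[0,0,0,0,0,0,1]]'
python3 -c "
from h import *
for th in (.6,.65,.7,.75): k=W(-50+105*np.cos(th),79-105*np.sin(th)); print(th,k)
need([555,-210,261])"
```

```text
clock: 5.0
eef_pos: [582.4, -220.0, 261.5]
tcp_rot: [3.14, 0.004, 2.649]
contact_force: [-0.4, 0.5, 0.1]
opening: 0.115
0.6 [ 583.19881779 -211.80267451]
0.65 [ 580.93914932 -216.54088691]
0.7 [ 578.44549293 -221.16024141]
0.75 [ 575.72408145 -225.64919206]
pos [ 582.4 -220.   261.5] rot [3.14  0.004 2.649] F [-0.4  0.5  0.1] op 0.115 t 5.0 q [-0.36  0.51  1.75  0.    0.88 -1.44]
shift tool [28.8 -4.2  0.4] rows>=0.7
```

```bash
python3 -m creep '[[0,0,-0.1,0.5,10.5,0,1],[0,0,-0.1,0.5,10.5,0,1],[0,0,-0.1,0.5,10.5,0,1],[0,0,-0.1,0.5,10.5,0,1],[0,0,-0.1,0.5,10.5,0,1],[0,0,0,0,0,0,1]]'
python3 -c "
from h import *
for th in (0,.1,.15,.2,.25): k=W(-50+105*np.cos(th),79-105*np.sin(th)); print(th,k)
need([*W(55,79),261])"
```

```text
clock: 5.5
eef_pos: [594.5, -169.0, 261.5]
tcp_rot: [-3.141, 0.004, -3.133]
contact_force: [1.0, 1.4, -1.3]
opening: 0.122
0 [ 590.6280668  -150.18972173]
0.1 [ 591.98865822 -160.59678407]
0.15 [ 592.2772326  -165.83829942]
0.2 [ 592.30347976 -171.08768694]
0.25 [ 592.06733409 -176.33182591]
pos [ 594.5 -169.   261.5] rot [-3.141  0.004 -3.133] F [ 1.   1.4 -1.3] op 0.122 t 5.5 q [-0.28  0.5   1.76  0.    0.87 -1.86]
shift tool [ 3.7 18.9  0.5] rows>=0.5
```

```bash
python3 -m creep '[[0,0,-0.05,0.1,5.2,0,1],[0,0,-0.05,0.1,5.2,0,1],[0,0,-0.04,0.1,4.5,0,1]]'; python3 -m creep '[[0,0,-0.02,0,4,0,1],[0,0,-0.02,0,4,0,1]]';  python3 -m creep '[[0,0,0,0,4,0,1],[0,0,0,0,4,0,1]]'
```

```text
clock: 5.75
eef_pos: [593.4, -156.3, 261.7]
tcp_rot: [-3.139, 0.005, -3.006]
contact_force: [0.7, -1.5, -1.0]
opening: 0.121
clock: 5.92
eef_pos: [592.2, -149.7, 261.7]
tcp_rot: [-3.136, 0.005, -2.973]
contact_force: [1.9, -18.7, -5.2]
opening: 0.12
clock: 6.08
eef_pos: [591.5, -147.5, 261.8]
tcp_rot: [-3.124, 0.008, -2.974]
contact_force: [3.3, -25.0, -9.1]
opening: 0.119
```

```bash
python3 -m creep '[[0,0,0,0,3,0,1],[0,0,0,0,2,0,1]]'
python3 - <<'E'
from h import *
need([*W(55,79),261])
f=grab_frame("side"); crop(f,360,180,140,140,4,"pics/s5.png")
f=grab_frame("top"); crop(f,370,140,90,90,6,"pics/t5.png")
E
```

```text
clock: 6.25
eef_pos: [591.1, -147.0, 261.6]
tcp_rot: [-3.115, 0.009, -2.979]
contact_force: [2.9, -4.9, -3.8]
opening: 0.118
pos [ 591.1 -147.   261.6] rot [-3.115  0.009 -2.979] F [ 2.9 -4.9 -3.8] op 0.118 t 6.25 q [-0.24  0.49  1.79 -0.03  0.85 -1.96]
shift tool [ 1.  -3.1  0.7] rows>=0.1
```

View pics/s5.png

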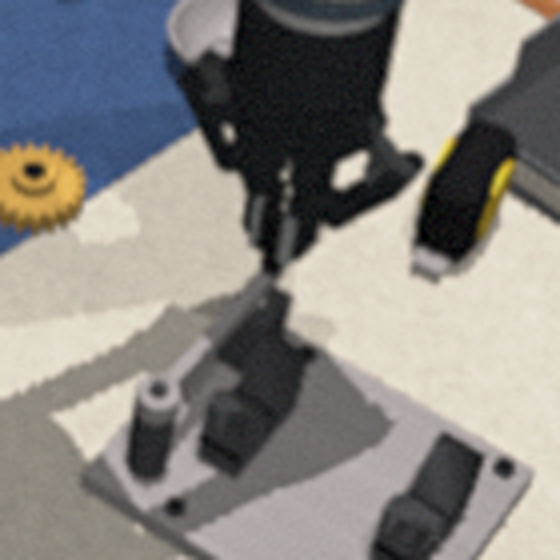

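View pics/t5.png

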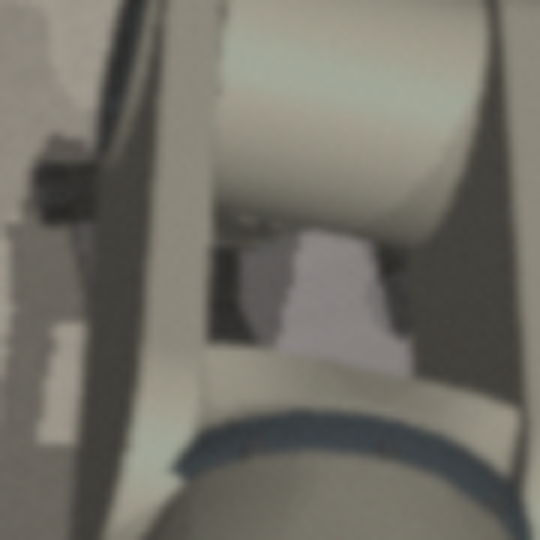

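```bash
python3 -m creep '[[0,0,0,0,5,0,1]]'; python3 -m creep '[[0,0,0,0,5,0,1]]'; python3 -m creep '[[0,0,0,0,0,0,1]]'
```

```text
clock: 6.43
eef_pos: [590.7, -145.0, 261.7]
tcp_rot: [-3.11, 0.011, -2.98]
contact_force: [0.9, -33.6, -7.4]
opening: 0.119
clock: 6.52
eef_pos: [590.3, -143.8, 261.7]
tcp_rot: [-3.102, 0.012, -2.981]
contact_force: [2.4, -32.8, -9.2]
opening: 0.118
clock: 6.6
eef_pos: [590.3, -145.3, 261.6]
tcp_rot: [-3.1, 0.013, -2.984]
contact_force: [3.2, 8.0, -2.2]
opening: 0.124
```

```bash
python3 -m creep '[[0,0,0,0,0,0,0.8],[0,0,0,0,0,0,0.6],[0,0,0,0,0,0,0.4],[0,0,0,0,0,0,0.2],[0,0,0,0,0,0,0],[0,0,0,0,0,-20,0],[0,0,0,0,0,-35,0],[0,0,0,0,0,-35,0],[0,0,0,0,0,-35,0]]'
python3 - <<'E'
from h import *
need([614.5,238,385],1.871)
f=grab_frame("side"); crop(f,360,180,140,140,4,"pics/s6.png")
E
```

```text
clock: 7.35
eef_pos: [584.9, -139.6, 382.0]
tcp_rot: [-3.108, -0.004, -2.993]
contact_force: [0.1, -0.2, 0.7]
opening: 1.001
pos [ 584.9 -139.6  382. ] rot [-3.108 -0.004 -2.993] F [ 0.1 -0.2  0.7] op 1.001 t 7.35 q [-0.23  0.34  1.71 -0.04  1.08 -1.93]
shift tool [-85.3 368.7 -15.8] rows>=9.1
turn tool [-0.031  0.021  1.419] rows>=11.4
```

View pics/s6.png

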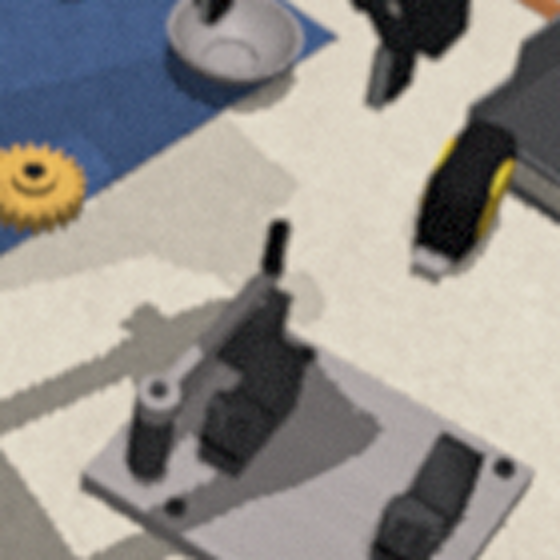

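```bash
python3 -m creep '[[0,0,0,-8.5,36.9,-2,0],[0,0,0,-8.5,36.9,-2,0],[0,0,0,-8.5,36.9,-2,0],[0,0,0,-8.5,36.9,-2,0],[0,0,0,-8.5,36.9,-2,0],[0,0,0,-8.5,36.9,-2,0],[0,0,0,-8.5,36.9,-2,0],[0,0,0,-8.5,36.9,0,0],[0,0,0,-8.5,36.9,0,0],[0,0,0,-8.5,36.9,0,0]]'
python3 -m creep '[[0,0,0.12,0,0,0,0],[0,0,0.12,0,0,0,0],[0,0,0.12,0,0,0,0],[0,0,0.12,0,0,0,0],[0,0,0.12,0,0,0,0],[0,0,0.12,0,0,0,0],[0,0,0.12,0,0,0,0],[0,0,0.12,0,0,0,0],[0,0,0.12,0,0,0,0],[0,0,0.12,0,0,0,0]]'
python3 - <<'E'
from h import *
need([614.5,238,385],1.871)
f=grab_frame("side"); crop(f,370,240,130,110,6,"pics/s7.png")
f=grab_frame("top"); crop(f,375,150,84,75,8,"pics/t7.png")
def T(p): return (375+p[0]/8-.5,150+p[1]/8-.5)
E
```

```text
clock: 8.23
eef_pos: [618.2, 248.9, 397.8]
tcp_rot: [-3.1, 0.021, -3.003]
contact_force: [0.5, -0.6, 0.1]
opening: 1.002
clock: 9.07
eef_pos: [615.2, 262.9, 394.5]
tcp_rot: [3.135, 0.042, 2.043]
contact_force: [0.3, -0.8, 1.1]
opening: 1.001
pos [615.2 262.9 394.5] rot [3.135 0.042 2.043] F [ 0.3 -0.8  1.1] op 1.001 t 9.07 q [ 0.41  0.43  1.55 -0.05  1.16 -0.04]
shift tool [-21.4 -12.   10.3] rows>=0.6
turn tool [0.01  0.041 0.172] rows>=1.4
```

View pics/s7.png

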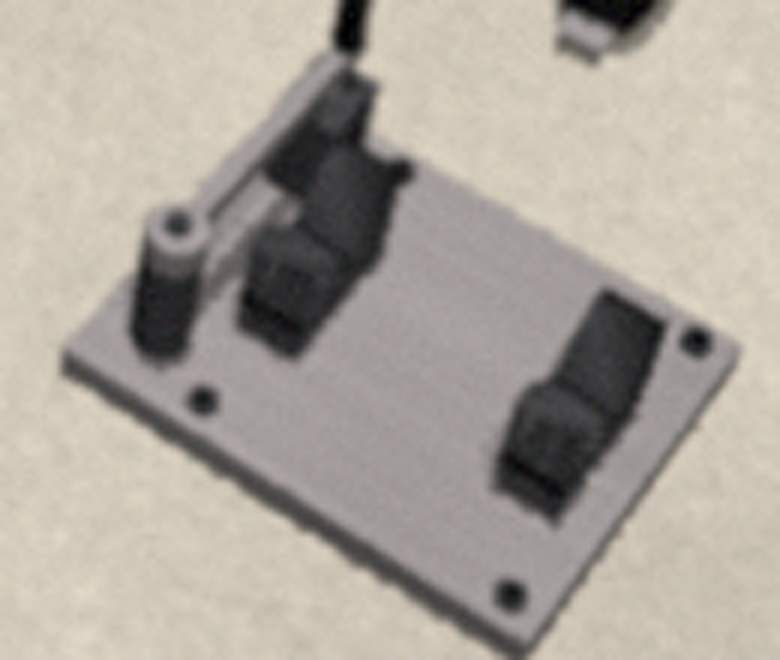

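View pics/t7.png

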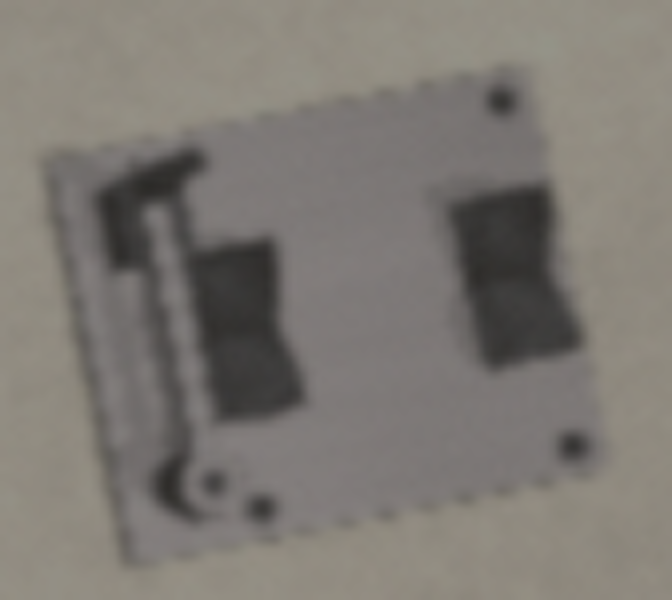

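```bash
python3 - <<'E'
from h import *
f=grab_frame("top"); im=cv2.cvtColor(f["color"],cv2.COLOR_RGB2GRAY).astype(np.float32)
P=[]
for x in np.linspace(-25,40,27):
    q=np.arange(60,92,.5); w=[[*W(x,y),73.5] for y in q]; px=proj(f,w).astype(np.float32)
    v=cv2.remap(im,px[:,0],px[:,1],cv2.INTER_LINEAR).ravel()
    sel=(q>70)&(q<88); i=np.where(sel)[0][v[sel].argmax()]; 
    k=slice(max(i-7,0),i+8); ww=v[k]-v[k].min(); P.append((x,(q[k]*ww).sum()/ww.sum()))
P=np.array(P,np.float32); l=cv2.fitLine(P,cv2.DIST_HUBER,0,.01,.01).ravel(); print("bar slope rel fixture",l[1]/l[0],"center y at x0",l[3]-l[2]*l[1]/l[0]); print(P[::4].round(1).tolist())
E
```

```text
bar slope rel fixture 0.00091284135 center y at x0 77.15951
[[-25.0, 77.5], [-15.0, 77.0999984741211], [-5.0, 77.19999694824219], [5.0, 77.0999984741211], [15.0, 77.80000305175781], [25.0, 77.0], [35.0, 77.4000015258789]]
```

```bash
python3 -m creep '[[0.005,0.02,0.086,0,0,0,0],[0.005,0.02,0.08,0,0,0,0],[0,0,0,0,0,0,0],[0,0,0,0,0,0,0]]'
python3 -c "
from h import *
need([614.5,238,300],1.871)"
```

```text
clock: 9.55
eef_pos: [615.0, 263.2, 394.3]
tcp_rot: [-3.141, 0.001, 1.901]
contact_force: [0.0, -0.1, 0.6]
opening: 1.001
pos [615.  263.2 394.3] rot [-3.141e+00  1.000e-03  1.901e+00] F [ 0.  -0.1  0.6] op 1.001 t 9.55 q [ 0.4   0.43  1.54 -0.    1.17  0.07]
shift tool [-23.6  -8.6  94.3] rows>=2.3
turn tool [-0.001  0.001  0.03 ] rows>=0.2
```

```bash
python3 -m creep '[[0,0,0.03,-12,-4.3,10,0],[0,0,0,-11,-4.3,25,0],[0,0,0,0,0,30,0],[0,0,0,0,0,28,0],[0,0,0,0,0,0,0],[0,0,0,0,0,0,0]]'
python3 - <<'E'
from h import *
need([614.5,238,192.5],1.871)
f=grab_frame("side"); crop(f,240,70,130,140,4,"pics/s8.png")
E
```

```text
clock: 10.05
eef_pos: [614.0, 234.1, 297.8]
tcp_rot: [3.138, 0.004, 1.885]
contact_force: [0.2, 0.2, 0.4]
opening: 0.998
pos [614.  234.1 297.8] rot [3.138 0.004 1.885] F [0.2 0.2 0.4] op 0.998 t 10.05 q [ 0.36  0.51  1.65 -0.01  0.98  0.05]
shift tool [  4.    1.4 105.2] rows>=2.5
turn tool [0.003 0.004 0.014] rows>=0.1
```

View pics/s8.png

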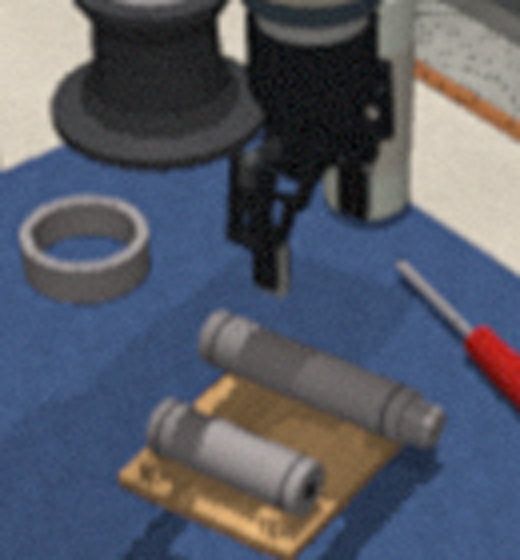

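```bash
python3 -m creep '[[0.003,0.004,0.014,4,1.4,20,0],[0,0,0,0,0,22,0],[0,0,0,0,0,20,0],[0,0,0,0,0,0,0]]'
python3 - <<'E'
from h import *
need([614.5,238,192.5],1.871)
f=grab_frame("side"); crop(f,240,70,130,140,4,"pics/s9.png")
f=grab_frame("top"); crop(f,215,110,110,110,5,"pics/t9.png")
E
```

```text
clock: 10.43
eef_pos: [616.8, 238.7, 241.6]
tcp_rot: [3.132, 0.0, 1.873]
contact_force: [-1.7, 0.1, -0.8]
opening: 0.997
pos [616.8 238.7 241.6] rot [3.132 0.    1.873] F [-1.7  0.1 -0.8] op 0.997 t 10.43 q [ 0.37  0.58  1.67 -0.    0.88  0.07]
shift tool [ 0.  -2.9 49. ] rows>=1.2
turn tool [0.01  0.    0.002] rows>=0.1
```

View pics/s9.png

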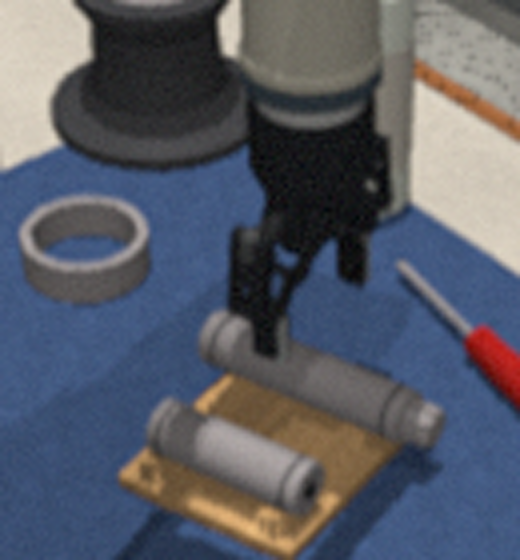

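View pics/t9.png

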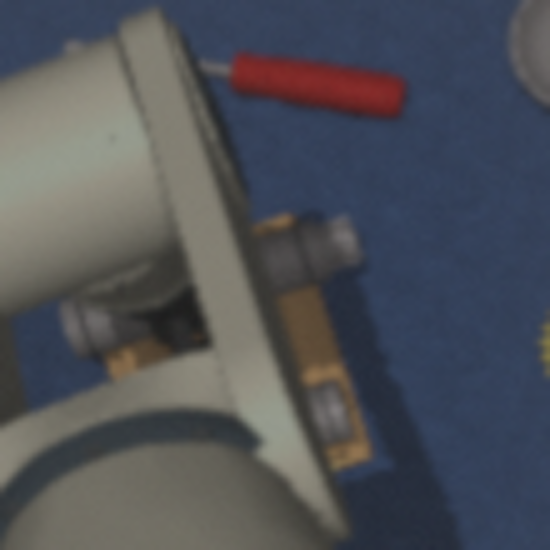

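```bash
python3 -m creep '[[0.01,0,0,0,-4,16,0],[0,0,0,0,0,16,0],[0,0,0,0,0,14,0],[0,0,0,0,0,0,0]]'
python3 -c "
from h import *
need([614.5,238,192.5],1.871)"
```

```text
clock: 10.87
eef_pos: [617.0, 239.0, 203.4]
tcp_rot: [3.128, -0.0, 1.874]
contact_force: [-1.1, -0.1, 0.3]
opening: 1.004
pos [617.  239.  203.4] rot [ 3.128 -0.     1.874] F [-1.1 -0.1  0.3] op 1.004 t 10.87 q [ 0.37  0.63  1.68 -0.    0.81  0.06]
shift tool [-0.2 -2.9 10.9] rows>=0.3
turn tool [ 0.014 -0.001  0.003] rows>=0.1
```

```bash
python3 -m creep '[[0.014,0,0,0,-4,11,0],[0,0,0,0,0,0,0],[0.005,0,0,0,0,0,0]]'
python3 -c "
from h import *
need([614.5,238,192.5],1.871)"
```

```text
clock: 11.12
eef_pos: [613.3, 237.9, 192.2]
tcp_rot: [-3.136, -0.001, 1.874]
contact_force: [0.6, 0.8, -0.1]
opening: 0.996
pos [613.3 237.9 192.2] rot [-3.136e+00 -1.000e-03  1.874e+00] F [ 0.6  0.8 -0.1] op 0.996 t 11.12 q [0.37 0.65 1.69 0.   0.81 0.06]
shift tool [-0.2  1.2 -0.3] rows>=0.0
turn tool [-0.006 -0.001  0.003] rows>=0.0
```

```bash
python3 -m creep '[[0,0,0,0,0,0,0.2],[0,0,0,0,0,0,0.4],[0,0,0,0,0,0,0.5],[0,0,0,0,0,0,0.6],[0,0,0,0,0,0,0.7],[0,0,0,0,0,0,0.8],[0,0,0,0,0,0,1],[0,0,0,0,0,0,1]]' 60
python3 -c "
from h import *
need([614.5,238,192.5],1.871)"
```

```text
clock: 11.78
eef_pos: [614.9, 238.4, 194.4]
tcp_rot: [-3.14, -0.001, 1.874]
contact_force: [1.9, 0.4, -1.8]
opening: 0.402
pos [614.9 238.4 194.4] rot [-3.140e+00 -1.000e-03  1.874e+00] F [ 1.9  0.4 -1.8] op 0.402 t 11.78 q [0.37 0.65 1.69 0.   0.81 0.06]
shift tool [-0.3 -0.5  1.9] rows>=0.0
turn tool [-0.001 -0.001  0.003] rows>=0.0
```

```bash
python3 -m creep '[[0,0,0,0,0,-10,1],[0,0,0,0,0,-20,1],[0,0,0,0,0,-30,1],[0,0,0,0,0,-30,1],[0,0,0,0,0,-30,1],[0,0,0,0,0,-25,1],[0,0,0,0,0,0,1]]'
python3 - <<'E'
from h import *
print(W(0,-6))
need([*W(0,-6),340],1.751)
f=grab_frame("side"); crop(f,220,40,160,160,4,"pics/s10.png")
E
```

```text
clock: 12.37
eef_pos: [611.1, 236.9, 342.0]
tcp_rot: [-3.121, 0.0, 1.874]
contact_force: [0.8, 0.6, -4.0]
opening: 0.401
[ 551.73417744 -243.66306216]
pos [611.1 236.9 342. ] rot [-3.121  0.     1.874] F [ 0.8  0.6 -4. ] op 0.401 t 12.37 q [0.37 0.46 1.61 0.   1.09 0.06]
shift tool [-440.9 -200.1    6.1] rows>=11.6
turn tool [-0.02   0.001  0.123] rows>=1.0
```

View pics/s10.png

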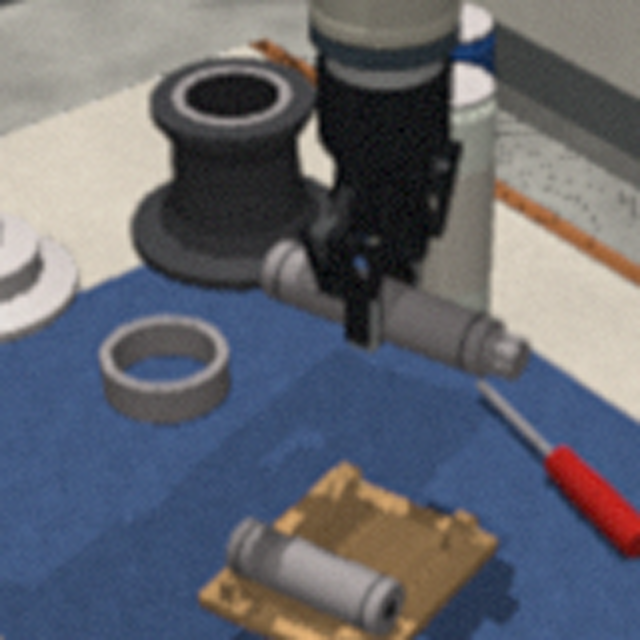

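```bash
python3 -m creep '[[-0.01,0,0,-30,-13.5,0,1],[-0.01,0,0,-36.7,-16.7,0,1],[0,0,0,-36.7,-16.7,0,1],[0,0,0,-36.7,-16.7,0,1],[0,0,0,-36.7,-16.7,0,1],[0,0,0,-36.7,-16.7,0,1],[0,0,0,-36.7,-16.7,0,1],[0,0,0,-36.7,-16.7,0,1],[0,0,0,-36.7,-16.7,0,1],[0,0,0,-36.7,-16.7,0,1]]'
python3 -c "
from h import *
need([*W(0,-6),340],1.751)"
```

```text
clock: 13.25
eef_pos: [551.6, -160.9, 321.4]
tcp_rot: [-3.116, -0.012, 1.886]
contact_force: [0.7, 0.5, -4.7]
opening: 0.401
pos [ 551.6 -160.9  321.4] rot [-3.116 -0.012  1.886] F [ 0.7  0.5 -4.7] op 0.401 t 13.25 q [-0.29  0.38  1.81 -0.01  0.99 -0.6 ]
shift tool [-78.5 -26.  -18.9] rows>=2.0
turn tool [-0.027 -0.01   0.135] rows>=1.1
```

```bash
python3 -m creep '[[-0.013,-0.005,0.06,-25,-8,-8,1],[-0.013,-0.005,0.06,-25,-8,-8,1],[0,0,0.015,-25,-6,-3,1],[0,0,0,0,0,0,1],[0,0,0,0,0,0,1]]'
python3 -c "
from h import *
need([*W(0,-6),300],1.751)"
```

```text
clock: 13.67
eef_pos: [541.8, -249.6, 329.3]
tcp_rot: [-3.125, -0.008, 1.736]
contact_force: [-0.5, 0.1, -5.4]
opening: 0.399
pos [ 541.8 -249.6  329.3] rot [-3.125 -0.008  1.736] F [-0.5  0.1 -5.4] op 0.399 t 13.67 q [-0.43  0.39  1.76 -0.    1.01 -0.6 ]
shift tool [ 4.  11.2 29.2] rows>=0.8
turn tool [-0.016 -0.008 -0.015] rows>=0.1
```

```bash
python3 -m creep '[[-0.016,-0.008,-0.015,4,11,10,1],[0,0,0,0,0,10,1],[0,0,0,0,0,8,1],[0,0,0,0,0,0,1],[0,0,0,0,0,0,1]]'
python3 - <<'E'
from h import *
need([*W(0,-6),260],1.751)
f=grab_frame("side"); crop(f,350,170,150,150,4,"pics/s11.png")
f=grab_frame("top"); crop(f,360,130,110,110,5,"pics/t11.png")
E
```

```text
clock: 14.08
eef_pos: [548.7, -240.8, 293.1]
tcp_rot: [-3.131, -0.007, 1.753]
contact_force: [-0.6, -0.4, -5.4]
opening: 0.401
pos [ 548.7 -240.8  293.1] rot [-3.131 -0.007  1.753] F [-0.6 -0.4 -5.4] op 0.401 t 14.08 q [-0.42  0.44  1.78 -0.    0.93 -0.6 ]
shift tool [-3.6  2.8 33.1] rows>=0.8
turn tool [-0.011 -0.007  0.002] rows>=0.1
```

View pics/s11.png

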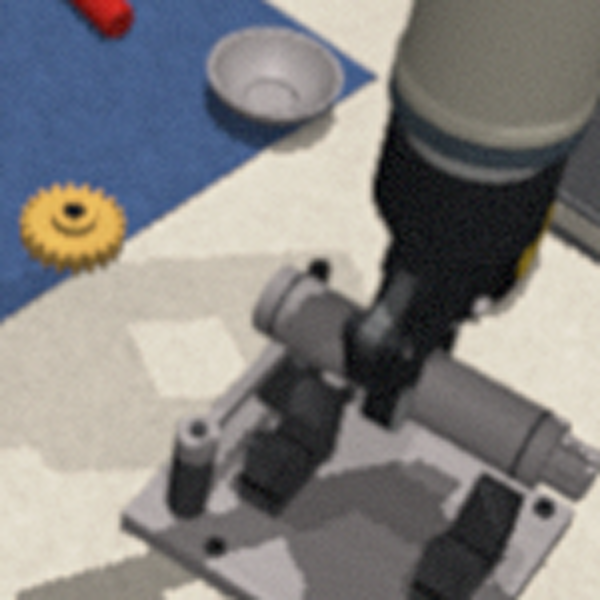

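View pics/t11.png

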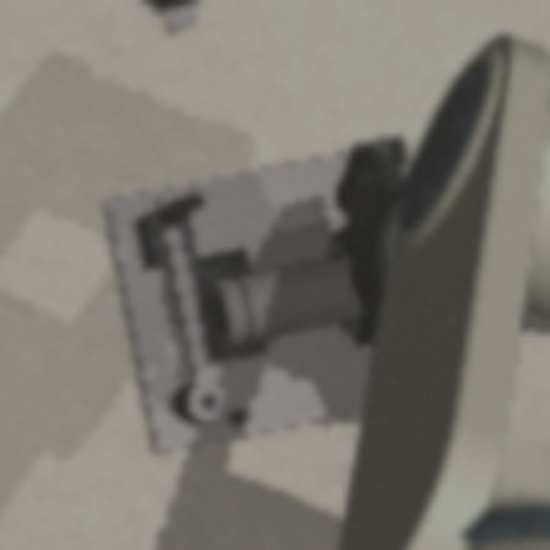

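```bash
python3 - <<'E'
from h import *
f=grab_frame("top"); g=grab_frame("side")
X=np.array([np.cos(YAW),np.sin(YAW)]);Y=np.array([-X[1],X[0]])
loc=lambda p:np.round([(p[:2]-C)@X,(p[:2]-C)@Y],1)
t=lambda p:(360+p[0]/5-.5,130+p[1]/5-.5); s=lambda p:(350+p[0]/4-.5,170+p[1]/4-.5)
print("T end axis",loc(onz(f,t((222,308)),136)), "edges",[loc(onz(f,t(p),136)) for p in[(228,275),(240,345),(340,262),(355,335)]])
print("S end centre",loc(onz(g,s((270,303)),136)), tri(f,t((222,308)),g,s((270,303))))
print("tcp",loc(sense()["eef_pos"]))
E
```

```text
T end axis [-1.8 72.8] edges [array([14.5, 66.2]), array([-22.6,  67.4]), array([9.8, 6.4]), array([-29.3,   6.4])]
S end centre [-6.3 71.6] (array([ 535.49163512, -166.72237629,  131.81687363]), np.float64(1.6446976161259965))
tcp [-2.  -3.3]
```

```bash
python3 -m creep '[[-0.011,-0.007,0,4,3,8,1],[0,0,0,0,0,10,1],[0,0,0,0,0,10,1],[0,0,0,0,0,0,1],[0,0,0,0,0,0,1]]'
python3 -c "
from h import *
need([*W(0,-7),240],1.751)"
```

```text
clock: 14.7
eef_pos: [552.4, -237.6, 267.3]
tcp_rot: [3.135, 0.005, 1.753]
contact_force: [0.2, 0.6, -4.1]
opening: 0.403
pos [ 552.4 -237.6  267.3] rot [3.135 0.005 1.753] F [ 0.2  0.6 -4.1] op 0.403 t 14.7 q [-0.41  0.47  1.8  -0.    0.86 -0.59]
shift tool [-6.8 -1.9 27.3] rows>=0.7
turn tool [0.006 0.005 0.002] rows>=0.0
```

```bash
python3 -m creep '[[0.006,0.005,0,-8,-2,0,1],[0,0,0,0,0,10,1],[0,0,0,0,0,10,1],[0,0,0,0,0,0,1]]'
python3 -c "
from h import *
need([*W(0,-7),222],1.751)"
```

```text
clock: 15.03
eef_pos: [552.0, -247.5, 246.4]
tcp_rot: [3.141, -0.0, 1.753]
contact_force: [0.1, -0.0, -5.4]
opening: 0.401
pos [ 552.  -247.5  246.4] rot [ 3.141 -0.     1.753] F [ 0.1 -0.  -5.4] op 0.401 t 15.03 q [-0.42  0.51  1.8   0.    0.84 -0.61]
shift tool [ 2.8  0.4 24.4] rows>=0.6
turn tool [ 0.    -0.     0.002] rows>=0.0
```

```bash
python3 -m creep '[[0,0,0,0,0,10,1],[0,0,0,0,0,7,1],[0,0,0,0,0,0,1],[0,0,0,0,0,0,1]]'
python3 - <<'E'
from h import *
need([*W(0,-7),222],1.751)
f=grab_frame("side"); crop(f,350,170,150,150,4,"pics/s12.png")
f=grab_frame("top"); crop(f,360,130,110,110,5,"pics/t12.png")
E
```

```text
clock: 15.37
eef_pos: [551.6, -247.6, 226.1]
tcp_rot: [-3.14, -0.001, 1.752]
contact_force: [0.1, 0.7, -5.2]
opening: 0.401
pos [ 551.6 -247.6  226.1] rot [-3.140e+00 -1.000e-03  1.752e+00] F [ 0.1  0.7 -5.2] op 0.401 t 15.37 q [-0.42  0.54  1.8   0.    0.8  -0.61]
shift tool [2.8 0.8 4.2] rows>=0.1
turn tool [-0.001 -0.001  0.001] rows>=0.0
```

View pics/s12.png

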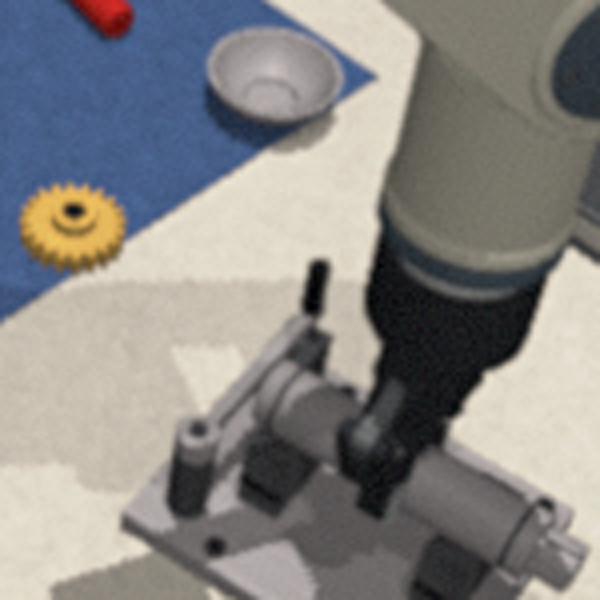

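View pics/t12.png

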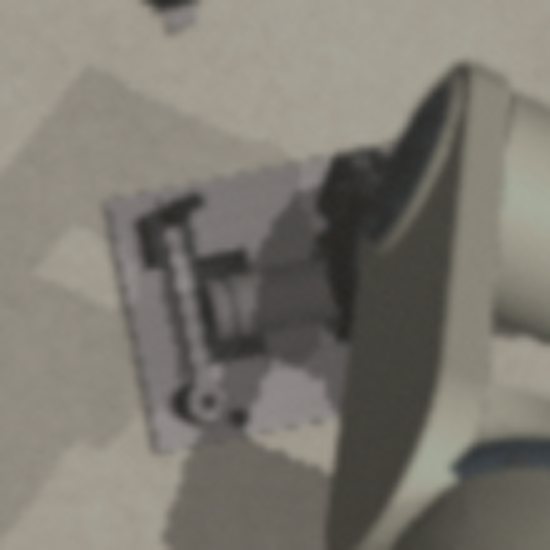

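```bash
for i in 1; do python3 -m creep '[[0,0,0,0,0,2,1],[0,0,0,0,0,0,1]]'; python3 -m creep '[[0,0,0,0,0,2,1],[0,0,0,0,0,0,1]]'; python3 -m creep '[[0,0,0,0,0,1.5,1],[0,0,0,0,0,0,1]]'; done
```

```text
clock: 15.63
eef_pos: [552.0, -247.5, 225.0]
tcp_rot: [-3.142, -0.0, 1.753]
contact_force: [-1.1, 0.4, -4.9]
opening: 0.4
clock: 15.8
eef_pos: [552.3, -247.6, 223.5]
tcp_rot: [3.141, 0.0, 1.753]
contact_force: [0.3, 0.1, -4.9]
opening: 0.4
clock: 15.97
eef_pos: [552.8, -247.7, 222.5]
tcp_rot: [3.139, 0.001, 1.753]
contact_force: [-0.5, -0.6, -4.9]
opening: 0.4
```

```bash
python3 -m creep '[[0,0,0,0,-0.5,2,1],[0,0,0,0,0,0,1]]'; python3 -m creep '[[0,0,0,0,-0.5,2,1],[0,0,0,0,0,0,1]]'
```

```text
clock: 16.13
eef_pos: [552.8, -247.9, 222.7]
tcp_rot: [3.138, 0.002, 1.753]
contact_force: [-0.6, -0.4, -5.1]
opening: 0.402
clock: 16.3
eef_pos: [552.5, -248.1, 222.6]
tcp_rot: [3.137, 0.003, 1.753]
contact_force: [-0.5, -0.0, -4.9]
opening: 0.404
```

```bash
python3 -m creep '[[0,0,0,0,0,2,1],[0,0,0,0,0,0,1]]'
```

```text
clock: 16.47
eef_pos: [552.5, -248.3, 222.5]
tcp_rot: [3.137, 0.003, 1.753]
contact_force: [0.2, -0.7, -5.1]
opening: 0.402
```

```bash
python3 -m creep '[[0,0,0,0,0,2,1]]'; python3 -m creep '[[0,0,0,0,0,2,1]]';python3 -m creep '[[0,0,0,0,0,4,1]]'
```

```text
clock: 16.55
eef_pos: [552.6, -248.4, 222.0]
tcp_rot: [3.137, 0.003, 1.754]
contact_force: [-12.5, 5.9, 38.6]
opening: 0.402
clock: 16.63
eef_pos: [552.6, -248.4, 222.0]
tcp_rot: [3.137, 0.003, 1.754]
contact_force: [-10.9, 6.6, 33.7]
opening: 0.403
clock: 16.72
eef_pos: [552.7, -248.5, 221.7]
tcp_rot: [3.137, 0.003, 1.754]
contact_force: [-22.3, 10.7, 70.4]
opening: 0.4
```

```bash
python3 -m creep '[[0,0,0,0,-0.5,-1,1],[0,0,0,0,0,0,1]]'; python3 -m creep '[[0,0,0,2,0,0,1],[0,0,0,0,0,0,1]]';python3 -m creep '[[0,0,0,2,0,0,1],[0,0,0,0,0,0,1]]'; python3 -m creep '[[0,0,0,2,0,0,1]]'
```

```text
clock: 16.88
eef_pos: [552.4, -248.7, 224.6]
tcp_rot: [3.135, 0.004, 1.753]
contact_force: [0.4, 0.5, -5.2]
opening: 0.401
clock: 17.05
eef_pos: [551.8, -246.6, 223.6]
tcp_rot: [3.135, 0.004, 1.753]
contact_force: [0.0, -0.2, -5.4]
opening: 0.402
clock: 17.22
eef_pos: [551.5, -244.3, 222.3]
tcp_rot: [3.136, 0.004, 1.753]
contact_force: [0.9, 1.4, -0.3]
opening: 0.399
clock: 17.3
eef_pos: [551.3, -242.7, 222.3]
tcp_rot: [3.136, 0.004, 1.753]
contact_force: [-4.4, -4.4, 5.5]
opening: 0.405
```

```bash
python3 -m creep '[[0,0,0,2,-0.2,-0.3,1]]';python3 -m creep '[[0,0,0,2,0,-0.3,1]]'; python3 -m creep '[[0,0,0,2,0,-0.3,1]]'
```

```text
clock: 17.38
eef_pos: [550.8, -240.8, 222.4]
tcp_rot: [3.136, 0.005, 1.753]
contact_force: [1.1, 0.4, -4.2]
opening: 0.4
clock: 17.47
eef_pos: [550.5, -238.8, 222.5]
tcp_rot: [3.135, 0.005, 1.753]
contact_force: [2.8, -14.0, -5.3]
opening: 0.4
clock: 17.55
eef_pos: [550.6, -238.1, 223.0]
tcp_rot: [3.134, 0.009, 1.755]
contact_force: [0.3, -21.1, -6.2]
opening: 0.402
```

```bash
python3 -m creep '[[0,0,0,0,0,0,1],[0,0,0,0,0,0,1]]'; python3 -m creep '[[0,0,0,0,0,0.5,1],[0,0,0,0,0,0,1]]'
python3 -m creep '[[0,0,0,0,0,0,0.55],[0,0,0,0,0,0,0.55],[0,0,0,0,0,0,0.5],[0,0,0,0,0,0,0.5]]'
python3 - <<'E'
from h import *
need([*W(0,0),222],1.751)
f=grab_frame("side"); crop(f,350,170,150,150,4,"pics/s13.png")
f=grab_frame("top"); crop(f,360,130,110,110,5,"pics/t13.png")
E
```

```text
clock: 17.72
eef_pos: [550.3, -238.4, 222.7]
tcp_rot: [3.135, 0.01, 1.756]
contact_force: [0.5, 0.5, -3.7]
opening: 0.403
clock: 17.88
eef_pos: [550.3, -238.3, 222.3]
tcp_rot: [3.135, 0.01, 1.755]
contact_force: [0.0, -2.5, -2.2]
opening: 0.4
clock: 18.22
eef_pos: [550.8, -237.7, 223.0]
tcp_rot: [3.133, 0.01, 1.755]
contact_force: [0.1, 0.6, -0.0]
opening: 0.5
pos [ 550.8 -237.7  223. ] rot [3.133 0.01  1.755] F [ 0.1  0.6 -0. ] op 0.5 t 18.22 q [-0.41  0.53  1.82 -0.01  0.77 -0.59]
shift tool [-0.  -0.1  1. ] rows>=0.0
turn tool [0.008 0.01  0.004] rows>=0.1
```

View pics/s13.png

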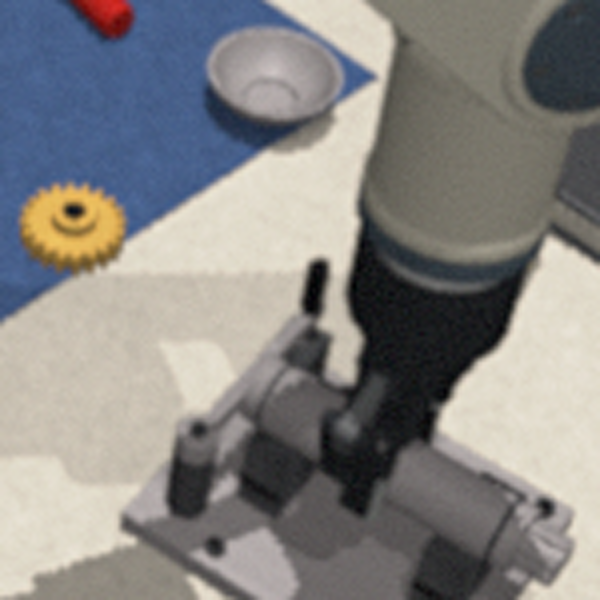

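View pics/t13.png

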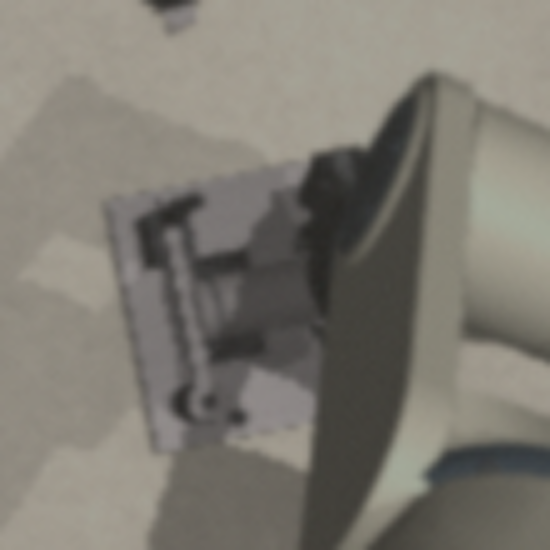

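```bash
python3 -m creep '[[0.008,0.01,0.003,0,0,0.5,0.5],[0,0,0,0,0,0,0.6],[0,0,0,0,0,0,0.8],[0,0,0,0,0,0,1],[0,0,0,0,0,0,1],[0,0,0,0,0,0,1]]' 40; python3 -m creep '[[0,0,0,0,0,0.6,1]]'; python3 -m creep '[[0,0,0,0,0,0.6,1]]'
```

```text
clock: 18.82
eef_pos: [551.2, -237.6, 222.8]
tcp_rot: [3.141, -0.001, 1.752]
contact_force: [-0.4, -0.2, 0.7]
opening: 0.404
clock: 18.9
eef_pos: [551.2, -237.6, 222.7]
tcp_rot: [3.141, -0.001, 1.752]
contact_force: [-4.0, 1.4, 13.3]
opening: 0.404
clock: 18.98
eef_pos: [551.3, -237.6, 222.8]
tcp_rot: [3.141, -0.001, 1.752]
contact_force: [-2.7, 0.9, 9.8]
opening: 0.412
```

```bash
python3 -m creep '[[0,0,0,0.1,-0.2,0.8,1]]' 60; python3 -c "
from h import *
for i in range(4):
    grab_frame('side'); s=sense(); print(s['clock'],s['contact_force'].round(1),s['eef_pos'].round(2),round(s['opening'],3))"
```

```text
clock: 19.07
eef_pos: [551.1, -237.6, 222.8]
tcp_rot: [3.141, -0.001, 1.752]
contact_force: [-1.8, 1.7, 11.3]
opening: 0.4
19.1167 [-2.4  1.   9.5] [ 551.16 -237.62  222.84] 0.401
19.1667 [-2.2  1.3  9.3] [ 551.14 -237.6   222.81] 0.399
19.2167 [-2.2  0.9 10. ] [ 551.14 -237.59  222.81] 0.403
19.2667 [-1.7  1.1  8.8] [ 551.15 -237.61  222.82] 0.404
```

```bash
python3 -m creep '[[0,0,0,0.2,-0.2,1.2,1]]' 60; python3 -c "
from h import *
for i in range(6):
    f=grab_frame('side' if i else 'top'); s=sense(); print(s['clock'],s['contact_force'].round(1),s['wrist_torque'].round(2),s['eef_pos'].round(2),round(s['opening'],3))
    crop(f,360,150,110,100,7,'pics/f_%d.png'%i)"
```

```text
clock: 19.35
eef_pos: [551.1, -237.5, 222.8]
tcp_rot: [3.14, -0.0, 1.752]
contact_force: [-4.0, 2.4, 17.1]
opening: 0.404
19.4 [-3.2  1.4 12.9] [0.24 0.49 0.05] [ 551.07 -237.54  222.81] 0.406
19.45 [-3.   1.5 12.8] [ 0.22  0.58 -0.02] [ 551.05 -237.56  222.8 ] 0.404
19.5 [-2.6  1.2 12.6] [0.22 0.55 0.1 ] [ 551.04 -237.55  222.8 ] 0.403
19.55 [-3.4  1.4 12.8] [0.25 0.52 0.09] [ 551.06 -237.53  222.8 ] 0.397
19.6 [-3.7  1.4 12.9] [0.22 0.55 0.01] [ 551.06 -237.53  222.81] 0.405
19.65 [-2.6  2.5 12.1] [0.23 0.57 0.05] [ 551.06 -237.55  222.81] 0.405
```

```bash
python3 -m creep '[[0,0,0,0.2,-0.5,1.6,1]]' 60; python3 -c "
from h import *
for i in range(6):
    f=grab_frame('side' if i else 'top'); s=sense(); print(s['clock'],s['contact_force'].round(1),s['wrist_torque'].round(2),s['eef_pos'].round(2),round(s['opening'],3))
    crop(f,360,150,110,100,7,'pics/f_%d.png'%i)"
```

```text
clock: 19.73
eef_pos: [550.9, -237.5, 222.7]
tcp_rot: [3.139, 0.0, 1.752]
contact_force: [-4.1, 4.4, 22.3]
opening: 0.401
19.7833 [-3.3  3.3 15.8] [0.47 0.63 0.07] [ 550.87 -237.51  222.77] 0.398
19.8333 [-3.6  3.2 16.8] [0.42 0.59 0.1 ] [ 550.86 -237.53  222.77] 0.402
19.8833 [-4.4  3.  15.8] [0.39 0.59 0.04] [ 550.87 -237.49  222.78] 0.404
19.9333 [-3.8  2.5 16.3] [0.4  0.69 0.03] [ 550.87 -237.5   222.75] 0.403
19.9833 [-2.1  2.3 16. ] [ 0.47  0.62 -0.02] [ 550.87 -237.49  222.76] 0.405
20.0333 [-3.5  1.9 16.6] [0.43 0.58 0.02] [ 550.88 -237.5   222.76] 0.401
```

View pics/f_0.png

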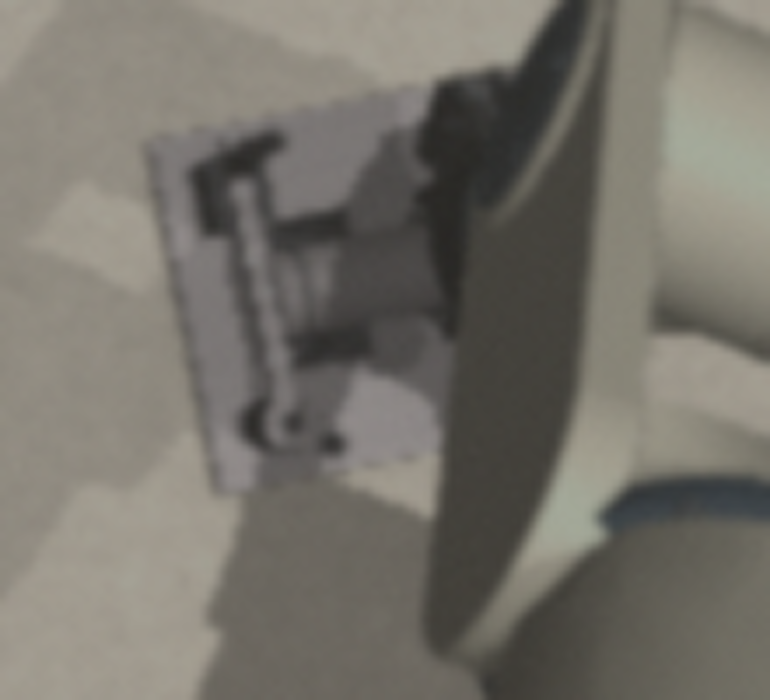

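```bash
python3 - <<'E'
from h import *
f=grab_frame("side"); crop(f,360,210,130,110,6,"pics/s14.png"); cv2.imwrite("pics/s15.png",f["color"][:,:,::-1])
s=sense(); print(s["clock"],s["contact_force"])
E
```

```text
20.0833 [-3.3320018   2.06100223 17.08841705]
```

View pics/s14.png

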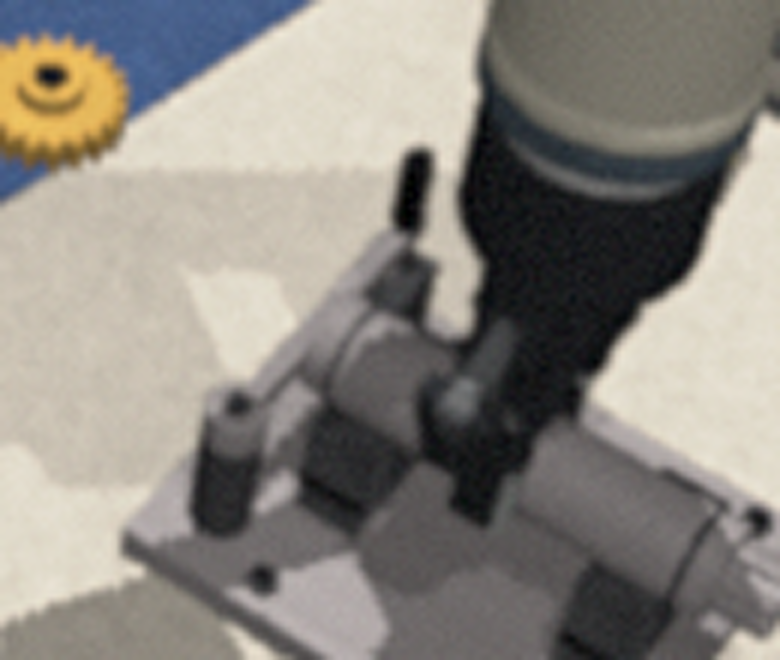

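View pics/s15.png

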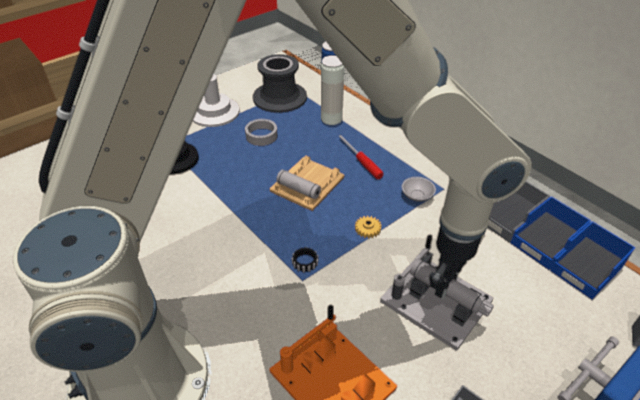

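```bash
python3 - <<'E'
from h import *
f=grab_frame("top"); im=cv2.cvtColor(f["color"],cv2.COLOR_RGB2GRAY).astype(np.float32)
P=[]
for x in np.linspace(-25,40,27):
    q=np.arange(60,92,.5); px=proj(f,[[*W(x,y),73.5] for y in q]).astype(np.float32)
    v=cv2.remap(im,px[:,0],px[:,1],cv2.INTER_LINEAR).ravel()
    # left (outer) edge of bar: strongest rise as y decreases
    gr=np.gradient(v); sel=(q>76)&(q<86); i=np.where(sel)[0][gr[sel].argmin()]; k=slice(i-4,i+5); w=np.clip(-gr[k],0,None); P.append((x,(q[k]*w).sum()/w.sum()))
P=np.array(P,np.float32); l=cv2.fitLine(P,cv2.DIST_HUBER,0,.01,.01).ravel(); print("outer edge slope",l[1]/l[0],"y0",l[3]-l[2]*l[1]/l[0]); print(P[::3].round(1).tolist())
s=sense(); print(s["clock"],s["contact_force"].round(1))
E
```

```text
outer edge slope 0.0064056693 y0 81.471405
[[-25.0, 81.69999694824219], [-17.5, 81.4000015258789], [-10.0, 81.69999694824219], [-2.5, 80.80000305175781], [5.0, 82.0], [12.5, 80.80000305175781], [20.0, 81.30000305175781], [27.5, 82.69999694824219], [35.0, 81.30000305175781]]
20.1333 [-3.4  1.8 16.4]
```

```bash
python3 -c "
from rig import job,sense
print(job.sign_off()); s=sense(); print(s['clock'],s['contact_force'].round(1),s['opening'])"
```

```text
the job is handed in; nothing more can be done
None
the job is handed in; nothing more can be done
```

I shut the stop bar and laid the spindle in both V-blocks with its plain end against the bar. I handed the job in at about 20 s, with the fingers still clamping the spindle (60 N grip set) and pressing it down. No verdict is reported.

**Stop bar:** I pinched the knob and swung it until it hit a hard stop, where pushing harder (about 33 N on the sensor) moved it little. In the top view the bar then lay within 0.001 rad of the fixture's cross axis. A second check at the end gave 0.006 rad, which is within image noise. I did not feel a distinct snap, so the detent is inferred from the hard stop and the bar's angle.

**Seating:** I slid the spindle along the V until the bar pushed back with about 14–21 N. I then let go so it could centre itself, and gripped it again. The last pictures show the end face at the bar and the spindle in both V-blocks.

**Push:** At the end it was steady at about 16–17 N down, with the arm still. A sideways force of 3–4 N remained that I could not remove. I estimate over 10 N on each V face, but I could not measure the faces separately.

**Overshoots:** One early push during the lowering briefly reached about 74 N at the wrist, under the 120 N limit. The two cameras disagreed by 2–4 mm along the V, so I set the end position by touch instead.

The last picture shows the idler in its cradle and the bearing, gear, dish and screwdriver apparently where they were. The tape was hidden behind the arm in that view; nothing went near it.

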